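Count three red stoppers into the trough of a counting tray

TASK

Five rubber stoppers are spread out on the counting tray. Sweep the three red ones across the platform into the trough with the closed fingertips, without picking them up, and leave the two dark grey ones standing where they are and the bottle and vial beside the tray alone. Then push the blue trough cover over and down until it is fully shut, so that the leftovers can be poured back without losing the counted ones.

Things in the scene. Friction and masses are not known exactly. Their poses are not given: they have to be found in the camera images.
- tray: Fixed pale grey-blue plastic counting tray, 176 mm (its x) by 208 mm (its y). Origin: centre of its underside, z up. The trough runs along its -x side, facing the robot; the platform is the rest. Rims 4 mm thick, tops 46 mm above the worktop, at both ends (y = +-104 mm) and the far side (x = 88 mm; open 44 mm spout there near y = -68 mm). The trough's front wall (x = -88 mm) is 34 mm high.
- platform_edge (a point): Middle of the platform's edge over the trough, tray frame (-28, 0, 34) mm; the edge runs along the tray's y, with no rim. The flat platform reaches from here to x = +84 mm and y = +-100 mm, 34 mm above the worktop.
- trough (a point): Middle of the trough's floor, tray frame (-56, 0, 5) mm. Inside, the trough spans x = -84 to -28 mm and y = +-100 mm.
- cover (a joint): Hinge of the blue trough cover, rad: 0 = shut, level over the trough; 1.57 = upright; starts open at 1.65 to 2.0, leaning outwards from the platform (stop 2.05). Hinge line along the tray's y at x = -89 mm, 36 mm above the worktop. The hinge is stiff: the cover stays at any angle and needs about 0.5 to 1 N at its free edge to move.
- cover_edge (a point): Middle of the cover's free edge, moving with it. The cover is a plate 64 mm from hinge to free edge, 196 mm wide, 4 mm thick; when shut its top is 38.5 mm above the worktop (41 mm at the small thumb lip in the middle of the free edge).
- stopper_red_1: Red solid rubber stopper, low cone standing wide end down: 24 mm diameter at the foot, 19.6 mm at the top, 20 mm high, about 12 g. Origin: centre of its foot. To be swept into the trough. Starts on the platform 22 to 64 mm from the edge; its neighbours stand about 38 mm away along the tray's y, none between it and the trough.
- stopper_red_2: Second red stopper, the same.
- stopper_red_3: Third red stopper, the same.
- stopper_grey_1: Dark grey stopper of the same shape; stays where it stands on the platform.
- stopper_grey_2: Second dark grey stopper, the same.
- rinse_bottle: White plastic bottle with a green cap, 52 mm diameter, 121 mm high, a bystander standing on the worktop to the right of the tray. Origin: centre of its underside.
- vial_blue: Small white vial with a blue cap, 16 mm diameter, 34 mm high, a bystander standing on the worktop to the right of the tray. Origin: centre of its underside.

How it is judged (in metres and radians):
On the way, in this order (a step that is already met when the one before it is completed fails the run):
1. all three red stoppers lie in the trough while the cover is still open (x of stopper_red_1 in the frame of tray between -0.088 and -0.025 m and y of stopper_red_1 in the frame of tray between -0.104 and 0.104 m and z of each of stopper_red_1, stopper_red_2, stopper_red_3 in the frame of tray below 0.031 m and x of stopper_red_2 in the frame of tray between -0.088 and -0.025 m and y of stopper_red_2 in the frame of tray between -0.104 and 0.104 m and x of stopper_red_3 in the frame of tray between -0.088 and -0.025 m and y of stopper_red_3 in the frame of tray between -0.104 and 0.104 m and value of joint cover above 0.9 rad), for 0.2 s.
2. the cover is fully shut (value of joint cover below 0.06 rad), for 0.2 s.
At the end, for the whole second after the job is handed in: All three red stoppers lie at rest inside the trough, below platform height; the cover is shut (hinge below 0.06 rad, its free edge within 4 mm of flush); both grey stoppers stand upright on the platform within 15 mm of where they stood; bottle and vial stand within 20 mm of where they stood (x of stopper_red_1 in the frame of tray between -0.088 and -0.025 m and y of stopper_red_1 in the frame of tray between -0.104 and 0.104 m and z of each of stopper_red_1, stopper_red_2, stopper_red_3 in the frame of tray below 0.031 m and x of stopper_red_2 in the frame of tray between -0.088 and -0.025 m and y of stopper_red_2 in the frame of tray between -0.104 and 0.104 m and x of stopper_red_3 in the frame of tray between -0.088 and -0.025 m and y of stopper_red_3 in the frame of tray between -0.104 and 0.104 m and linear speed of each of stopper_red_1, stopper_red_2, stopper_red_3 below 0.02 m/s and distance of each of stopper_grey_1, stopper_grey_2 from where it was at the start of the episode below 0.015 m and angle between each of stopper_grey_1, stopper_grey_2, rinse_bottle, vial_blue's own z axis and vertical below 0.2 rad and distance of each of rinse_bottle, vial_blue from where it was at the start of the episode below 0.02 m and value of joint cover below 0.06 rad); the robot touches nothing.
It fails at once if a stopper is lifted (its foot more than 25 mm above the platform) (z of any of stopper_red_1, stopper_red_2, stopper_red_3, stopper_grey_1, stopper_grey_2 in the frame of tray above 0.059 m).
It fails at once if a grey stopper is pushed 15 mm or more from its place or tipped over (not (distance of stopper_grey_1 from where it was at the start of the episode below 0.015 m) or not (angle between stopper_grey_1's own z axis and vertical below 0.2 rad) or not (distance of stopper_grey_2 from where it was at the start of the episode below 0.015 m) or not (angle between stopper_grey_2's own z axis and vertical below 0.2 rad)).
It fails at once if the bottle or vial is pushed 20 mm or more or tipped (not (distance of rinse_bottle from where it was at the start of the episode below 0.02 m) or not (angle between rinse_bottle's own z axis and vertical below 0.2 rad) or not (distance of vial_blue from where it was at the start of the episode below 0.02 m) or not (angle between vial_blue's own z axis and vertical below 0.2 rad)).
It fails at once if the cover is swung shut before all three red stoppers are in the trough (value of joint cover below 0.5 rad and not (x of stopper_red_1 in the frame of tray between -0.088 and -0.025 m and y of stopper_red_1 in the frame of tray between -0.104 and 0.104 m and z of each of stopper_red_1, stopper_red_2, stopper_red_3 in the frame of tray below 0.031 m and x of stopper_red_2 in the frame of tray between -0.088 and -0.025 m and y of stopper_red_2 in the frame of tray between -0.104 and 0.104 m and x of stopper_red_3 in the frame of tray between -0.088 and -0.025 m and y of stopper_red_3 in the frame of tray between -0.104 and 0.104 m)).
It also fails if it takes over 54 s, if anything falls off the work surface, if the arm or the gripper's body presses on something with over 40 N, if the wrist force passes 120 N, or if a joint passes its speed limit or range.

ROBOT

A 6-joint arm with a two-finger parallel gripper is mounted at the origin on a cart in front of the work surface, level with it; the furniture and walls round the work are solid. World frame = base frame: x ahead of the robot, y to its left, z up, the work surface at z = 0. Lengths are in mm, angles in rad, forces in N, time in s.
With the tool pointing down it reaches from about 300 to 775 mm from the base axis. Payload 14.6 kg.
Tool frame: the origin (TCP) lies where the fingers leave the gripper's body, on its centre line; the fingertips stand 97 mm ahead of it and the grasp point (between the pads) lies 78 mm ahead of it; z points along the fingers, y is the line along which they close (so a half turn about z gives the same grasp; the last joint's range is limited). The gripper opens to 94 mm and grips with 3 to 60 N. Pads are 16 mm wide; open, the fingers measure 119 mm over their backs; the gripper's body (75 mm by 177 mm) begins 78 mm behind the grasp point.
Start: joints at [-1.339, 0.3, 1.521, -0, 1.321, -0.067], TCP at [161.899, -525.622, 302.646] pointing down, gripper open.
Joint ranges: [-3.03, 3.03], [-0.79, 2.21], [0.23, 2.52], [-1.04, 4.18], [0, 3.07], [-2.55, 2.55]. Speed limits (rad/s): [2.22, 2.22, 2.57, 3.14, 3.14, 3.14].

INTERFACE

Orientations are given as a unit quaternion [x, y, z, w].
In Python, from bench import robot, imaging, hand_in gives the robot as it stands (robot), with the cameras (imaging) and the job as plain functions.
- The arm moves only by the shell command python3 drive.py [FORCE], which reads ROWS from standard input. ROWS is a JSON list of rows, 1 to 10 of them, each written [[dx, dy, dz], turn, opening]: dx, dy, dz in mm, then a turn about the tool's z in rad, then the opening from 0.0 (shut) to 1.0 (fully open); each row shifts and turns the commanded pose from where the row before left it, along the tool's axes as they then stand; what a row does not reach is not made up. A row lasts 1/10 s, in which the tool goes at most 50 mm and 0.15 rad, less where a joint would pass 70% of its speed; a pose out of reach is approached as far as the arm can. The fingers move at their own pace and stop on an object; FORCE is the grip in N (left out, the last holds). Time passes only in rows, so rows that do not move let the fingers close. It prints the time, the measured TCP pose, the force, the opening and the grip force at its end. Input that does not fit is refused with a message, and nothing moves.
- robot.get_state(): the state, without advancing time (a new reading comes with each control period).
- imaging.camera(name): name is "side" or "top"; returns a dict with "img" (400x640x3 uint8, red, green, blue), "intrinsics" (3x3 intrinsics, pixels), "k1" (the pictures are not rectified: a ray, as slopes to the right and down, at radius r is drawn at 1 + k1 r^2 times it, then the intrinsics apply), "extrinsics" (4x4, takes a point from world to camera coordinates). Camera axes: x right, y down, z forward; pixel columns grow to the right and rows downward; lengths in mm; the calibration is good to about 2 mm. A picture is of the moment at which its call begins. There is no depth.
- hand_in(): hands the job in; it is judged then, once.
The state is a dict: "t": time; "q": joint angles; "qd": joint speeds; "effort": joint torques, N m; "tool_pos": TCP position; "eef_rot": TCP orientation; "ft_force": force on the tool from outside, world axes, zero at the start; "torque": the same for the moment, N m; "width": opening from 0.0 (shut) to 1.0 (fully open); "gripper_force": force on a finger pad.
Only numpy, scipy, OpenCV 4.12 (cv2) and the standard library are available. Lean on these libraries where they do the work, as an engineer would, in place of code of your own. Each camera call takes 0.05 s, during which the arm holds its last target. There are 200 camera calls.

## Working session

There is one attempt and no reset: what is moved stays moved. The work goes in short steps, Python scripts to look and compute and a shell command to move; the robot and the scene stay as the last step left them, time stands still between calls to the robot, and variables do not carry over. Pictures are saved under pics/ and viewed, at most 10 in all, crops included, and the job is handed in when it is done.

```bash
ls; mkdir -p pics
python3 - <<'E'
from bench import robot, imaging, hand_in
import cv2,pickle
d={}
for n in("top","side"):
    c=imaging.camera(n);d[n]=c
    cv2.imwrite(f"pics/{n}0.png",c["img"][:,:,::-1])
    print(n,c["intrinsics"].tolist(),c["k1"],c["extrinsics"].round(3).tolist())
pickle.dump(d,open("c0.pkl","wb"))
s=robot.get_state();print(s["t"],s["tool_pos"],s["eef_rot"],s["width"])
E
```

```text
bench.py
drive.py
pics
top [[448.8456412083129, 0.0, 317.82157356733154], [0.0, 448.8456412083129, 205.7610726954561], [0.0, 0.0, 1.0]] -0.05906748467624314 [[-0.017, -1.0, -0.023, 226.337], [-0.995, 0.019, -0.102, 489.654], [0.102, 0.022, -0.995, 838.184], [0.0, 0.0, 0.0, 1.0]]
side [[509.8257101770044, 0.0, 323.9802165189011], [0.0, 509.8257101770044, 199.48877928761297], [0.0, 0.0, 1.0]] -0.09284302496683251 [[-0.843, -0.538, -0.007, 546.27], [-0.277, 0.445, -0.852, 98.34], [0.461, -0.716, -0.524, 918.064], [0.0, 0.0, 0.0, 1.0]]
0.1 [ 161.88450293 -525.49841553  302.15917293] [ 9.88860870e-01  1.48841928e-01 -2.88689314e-05 -5.08472751e-04] 0.9996860553041353
```

View pics/top0.png

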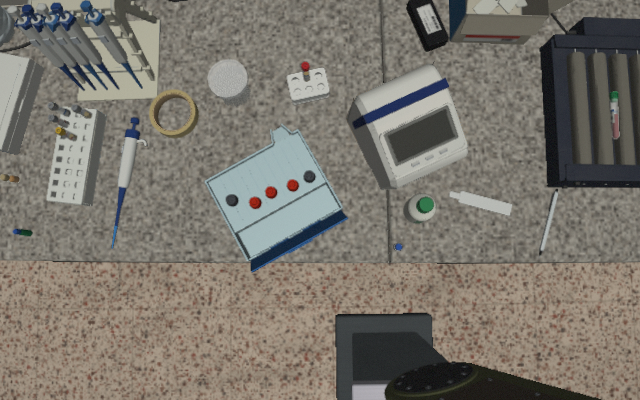

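View pics/side0.png

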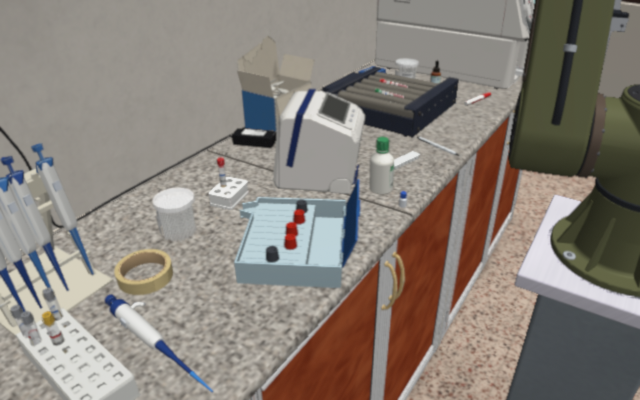

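The top view shows the three red stoppers at about (255,202), (271,192) and (293,185), and the greys at (232,200) and (309,176). The tray is turned about 28°, with the open dark-blue cover along the lower edge (252,268)-(345,215). The bottle is at (424,206) and the vial at (398,246). The side view confirms that the cover leans outwards at about (352,220).

```bash
cat > h.py <<'E'
import numpy as np,cv2
def undist(c,uv):
    return cv2.undistortPoints(np.array(uv,float).reshape(-1,1,2),c["intrinsics"],np.array([c["k1"],0,0,0.])).reshape(-1,2)
def plane(c,uv,z):
    n=undist(c,uv);R=c["extrinsics"][:3,:3];t=c["extrinsics"][:3,3]
    o=-R.T@t;d=np.c_[n,np.ones(len(n))]@R
    return o+d*((z-o[2])/d[:,2])[:,None]
def proj(c,P):
    R=c["extrinsics"][:3,:3];t=c["extrinsics"][:3,3]
    return cv2.projectPoints(np.array(P,float).reshape(-1,1,3),cv2.Rodrigues(R)[0],t,c["intrinsics"],np.array([c["k1"],0,0,0.]))[0].reshape(-1,2)
def blobs(m,amin=20):
    n,l,s,ce=cv2.connectedComponentsWithStats(m.astype(np.uint8))
    return [(int(s[i,4]),ce[i].round(1)) for i in range(1,n) if s[i,4]>=amin]
def red(im):
    r,g,b=[im[...,i].astype(int) for i in range(3)];return (r>110)&(g<70)&(b<70)
E
python3 - <<'E'
import pickle;from h import *
d=pickle.load(open("c0.pkl","rb"))
for n,(x0,x1,y0,y1) in {"top":(200,350,120,280),"side":(230,370,190,295)}.items():
    c=d[n];im=c["img"];box=np.zeros(im.shape[:2],bool);box[y0:y1,x0:x1]=1
    r,g,b=[im[...,i].astype(int) for i in range(3)]
    for nm,m in(("red",red(im)),("dark",(im.max(2)<75)&(abs(r-b)<20)),("tray",(b-r>12)&(b>120)),("blue",(b-r>40)&(b<150))):
        m=m&box
        print(n,nm,[(a,ce.tolist(),plane(c,[ce],44)[0].round(1).tolist()) for a,ce in blobs(m)])
        if nm in("tray","blue"):
            k=cv2.morphologyEx(m.astype(np.uint8),cv2.MORPH_CLOSE,np.ones((5,5)))
            cs,_=cv2.findContours(k,cv2.RETR_EXTERNAL,cv2.CHAIN_APPROX_NONE);q=max(cs,key=cv2.contourArea)
            p=cv2.approxPolyDP(q,2,True)[:,0]
            print("  poly",[(u.tolist(),w[:2].round(0).tolist()) for u,w in zip(p,plane(c,p,46))])
E
python3 -c "
import cv2
i=cv2.imread('pics/top0.png')[115:285,195:435];cv2.imwrite('pics/t0c.png',cv2.resize(i,None,fx=3.3,fy=3.3,interpolation=cv2.INTER_CUBIC))"
```

```text
top red [(74, [291.9, 184.3], [533.9, 266.0, 44.0]), (75, [270.1, 191.4], [521.1, 307.7, 44.0]), (75, [254.0, 201.9], [501.6, 338.6, 44.0])]
top dark [(90, [309.2, 176.6], [548.1, 232.8, 44.0]), (101, [231.9, 200.0], [506.1, 381.0, 44.0]), (63, [242.3, 245.3], [419.6, 361.0, 44.0])]
top tray [(8998, [273.3, 193.0], [517.9, 301.6, 44.0]), (198, [300.2, 244.4], [419.6, 251.6, 44.0])]
  poly [([297, 129], [641.0, 255.0]), ([290, 131], [638.0, 268.0]), ([281, 124], [652.0, 286.0]), ([276, 130], [640.0, 296.0]), ([270, 130], [640.0, 307.0]), ([271, 144], [613.0, 305.0]), ([205, 180], [545.0, 433.0]), ([247, 260], [392.0, 352.0]), ([342, 207], [488.0, 172.0])]
top blue [(347, [299.8, 243.6], [421.1, 252.3, 44.0]), (56, [312.5, 225.4], [454.9, 227.9, 44.0]), (61, [280.1, 243.8], [421.3, 289.4, 44.0])]
  poly [([347, 218], [468.0, 163.0]), ([339, 212], [479.0, 178.0]), ([336, 218], [468.0, 183.0]), ([327, 219], [466.0, 200.0]), ([325, 222], [461.0, 204.0]), ([319, 220], [465.0, 215.0]), ([306, 227], [452.0, 240.0]), ([301, 235], [437.0, 250.0]), ([287, 238], [432.0, 276.0]), ([271, 247], [41
[... 557 characters left out ...]
3.0]), ([248, 225], [594.0, 341.0]), ([234, 262], [544.0, 436.0]), ([238, 282], [506.0, 471.0]), ([339, 286], [368.0, 395.0]), ([341, 262], [396.0, 343.0]), ([347, 259], [391.0, 331.0]), ([342, 258], [400.0, 333.0]), ([344, 200], [490.0, 174.0]), ([258, 197], [640.0, 255.0]), ([253, 202], [637.0, 274.0])]
side blue [(786, [350.6, 225.1], [437.2, 240.0, 44.0])]
  poly [([358, 190], [486.0, 126.0]), ([354, 190], [493.0, 131.0]), ([347, 206], [474.0, 190.0]), ([347, 215], [458.0, 217.0]), ([344, 216], [461.0, 223.0]), ([343, 228], [443.0, 258.0]), ([346, 229], [437.0, 258.0]), ([346, 233], [430.0, 268.0]), ([342, 239], [427.0, 287.0]), ([343, 265], [389.0, 348.0]), ([357, 237], [408.0, 268.0])]
```

View pics/t0c.png

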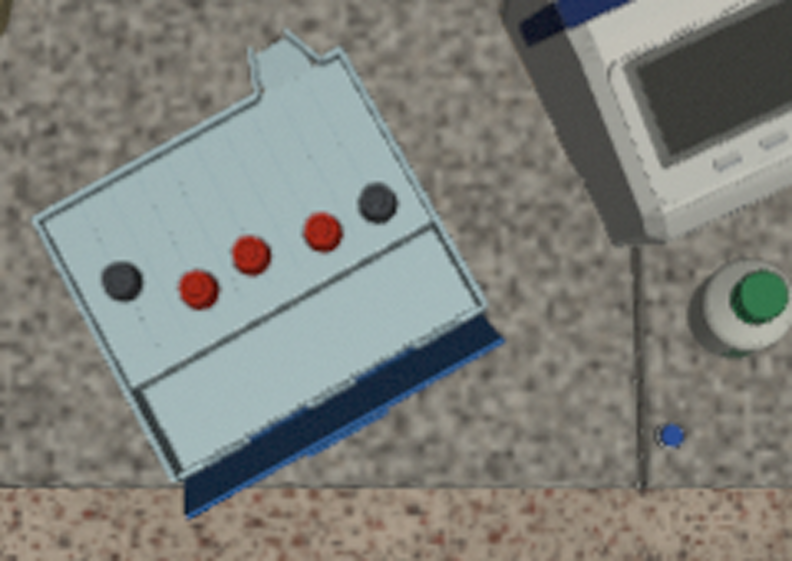

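The enlarged crop gives the tray corners at (206,181), (298,130), (250,260) and (342,207). That puts the tray near (516, 303) mm with a yaw of about 0.499 rad. In the tray frame the reds are near (-2,-41), (7,2) and (4,38). I'll turn the tool to the tray axes and travel high.

```bash
cat >> h.py <<'E'
C=np.array([516,303.]);A=0.499
def totray(p):
    d=np.asarray(p)[...,:2]-C;return np.stack([d[...,0]*np.cos(A)+d[...,1]*np.sin(A),-d[...,0]*np.sin(A)+d[...,1]*np.cos(A)],-1)
def st():
    from bench import robot, imaging, hand_in
    s=robot.get_state();x,y,z,w=s["eef_rot"]
    print("t",round(s["t"],2),"tray",totray(s["tool_pos"]).round(1),"tipz",round(s["tool_pos"][2]-97,1),"yaw",round(2*np.arctan2(y,x),4),"w",round(s["width"],3),"F",np.round(s["ft_force"],1),"q6",round(s["q"][5],2))
if __name__=="__main__":st()
E
echo '[[[0,0,0],-0.1,0],[[0,0,0],-0.1,0],[[41,-20,0],0,0],[[41,-20,0],0,0],[[41,-20,0],0,0],[[41,-20,0],0,0],[[41,-20,0],0,0],[[41,-20,0],0,0],[[41,-20,0],0,0],[[41,-20,0],0,0]]' | python3 drive.py
python3 h.py
```

```text
t: 1.1
tool_pos: [374.0, -226.5, 302.6]
eef_rot: [0.969, 0.247, -0.0, -0.0]
ft_force: [0.8, -0.4, -0.1]
width: 0.185
gripper_force: 0.0
t 1.1 tray [-378.1 -397. ] tipz 205.6 yaw 0.4986 w 0.185 F [ 0.8 -0.4 -0.1] q6 0.44
```

```bash
echo '[[[34,-36,0],0,0],[[34,-36,0],0,0],[[34,-36,0],0,0],[[34,-36,0],0,0],[[34,-36,0],0,0],[[34,-36,0],0,0],[[34,-36,0],0,0],[[34,-36,0],0,0],[[34,-36,0],0,0],[[34,-28,0],0,0]]' | python3 drive.py >/dev/null; echo '[[[30,0,0],0,0],[[30,0,0],0,0],[[0,0,0],0,0],[[0,0,0],0,0]]' | python3 drive.py >/dev/null
python3 h.py
```

```text
t 2.5 tray [ 20.5 -46.2] tipz 204.7 yaw 0.4989 w 0.005 F [-0.7 -0.4 -1. ] q6 1.47
```

```bash
echo '[[[10,-5,40],0,0],[[0,0,40],0,0],[[0,0,40],0,0],[[0,0,24],0,0],[[0,0,0],0,0]]' | python3 drive.py >/dev/null
python3 h.py
python3 - <<'E'
from bench import robot, imaging, hand_in
import cv2,numpy as np
a=imaging.camera("top")["img"][115:285,195:345];b=imaging.camera("side")["img"][140:310,220:400]
cv2.imwrite("pics/p1.png",cv2.resize(np.hstack([a,b]),None,fx=2.4,fy=2.4,interpolation=cv2.INTER_CUBIC)[:,:,::-1])
E
```

```text
t 3.0 tray [ 28.7 -41.3] tipz 58.6 yaw 0.4985 w 0.002 F [-0.3  0.4  0.2] q6 1.48
```

View pics/p1.png

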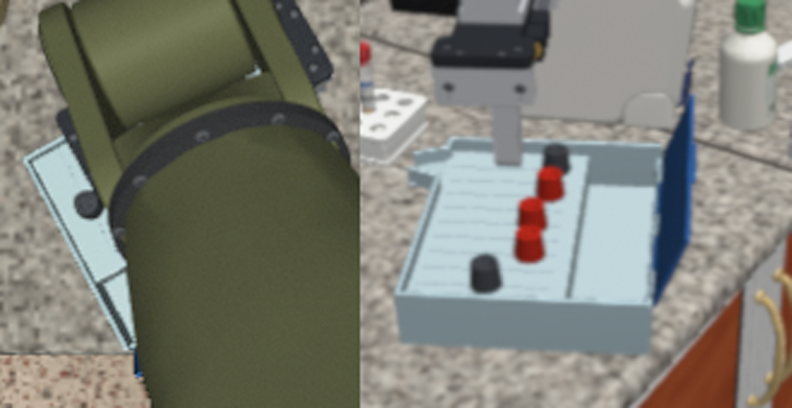

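The side view shows the closed fingers at (507,140), hovering behind the far red stopper at (550,184). The greys are clear and the cover is open. I'll lower and sweep.

```bash
echo '[[[0,0,20],0,0],[[0,0,0],0,0],[[-6,0,0],0,0],[[-6,0,0],0,0],[[-6,0,0],0,0],[[-6,0,0],0,0],[[-6,0,0],0,0],[[-6,0,0],0,0],[[-6,0,0],0,0],[[-6,0,0],0,0]]' | python3 drive.py; echo '[[[-6,0,0],0,0],[[0,0,0],0,0],[[0,0,0],0,0],[[0,0,0],0,0]]' | python3 drive.py>/dev/null
python3 h.py
cat > s.py <<'E'
import sys;from bench import robot, imaging, hand_in
from h import *
c=imaging.camera("side");im=c["img"];m=red(im);m[:,345:]=0;m[:195]=0
print([(a,ce.tolist(),totray(plane(c,[ce],44))[0].round(0).tolist()) for a,ce in blobs(m)])
i=im[140:310,220:400];cv2.imwrite(f"pics/{sys.argv[1]}.png",cv2.resize(i,None,fx=3,fy=3,interpolation=cv2.INTER_CUBIC)[:,:,::-1])
E
python3 s.py p2
```

```text
t: 4.1
tool_pos: [520.1, 258.2, 138.6]
eef_rot: [0.969, 0.247, -0.0, -0.0]
ft_force: [0.7, -0.6, -0.1]
width: 0.007
gripper_force: 0.0
t 4.5 tray [-23.2 -41.3] tipz 41.7 yaw 0.4988 w 0.003 F [0.2 0.1 0.2] q6 1.47
[(226, [290.9, 235.8], [5.0, 22.0]), (81, [320.6, 230.2], [-46.0, 2.0]), (3190, [316.1, 363.2], [-63.0, 302.0])]
```

View pics/p2.png

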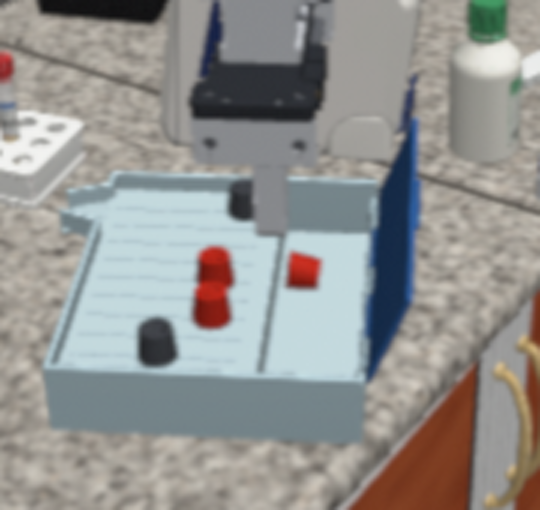

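The first red stopper is lying in the trough at (304,270) in the crop, and the others are untouched. Now the second.

```bash
echo '[[[0,0,-32],0,0],[[30,-22,0],0,0],[[28,-21,0],0,0],[[0,0,0],0,0],[[0,0,0],0,0]]' | python3 drive.py>/dev/null; python3 h.py
```

```text
t 5.05 tray [34.6  2. ] tipz 73.0 yaw 0.4996 w 0.001 F [ 0.3 -0.1 -0.5] q6 1.55
```

```bash
echo '[[[0,0,34],0,0],[[0,0,0],0,0],[[0,0,0],0,0]]' | python3 drive.py>/dev/null; python3 h.py; echo '[[[-6,0,0],0,0],[[-6,0,0],0,0],[[-6,0,0],0,0],[[-6,0,0],0,0],[[-6,0,0],0,0],[[-6,0,0],0,0],[[-6,0,0],0,0],[[-6,0,0],0,0],[[-6,0,0],0,0],[[-6,0,0],0,0]]' | python3 drive.py>/dev/null; echo '[[[0,0,0],0,0],[[0,0,0],0,0],[[0,0,-32],0,0],[[30,-18,0],0,0],[[28,-19,0],0,0],[[0,0,0],0,0],[[0,0,0],0,0]]' | python3 drive.py>/dev/null; python3 h.py;python3 s.py p3
```

```text
t 5.35 tray [34.2  1.2] tipz 39.9 yaw 0.4981 w 0.004 F [ 1.1 -0.8  0.7] q6 1.55
t 7.05 tray [32.6 38.9] tipz 71.0 yaw 0.4995 w 0.006 F [ 0.5 -0.1  0.6] q6 1.6
[(72, [320.6, 229.7], [-46.0, 0.0]), (120, [290.3, 241.6], [4.0, 39.0]), (81, [319.0, 243.4], [-46.0, 41.0]), (3309, [315.9, 363.8], [-63.0, 303.0])]
```

View pics/p3.png

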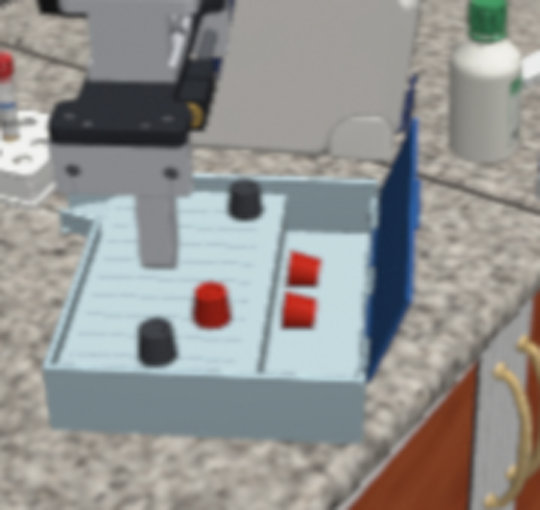

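Two reds are now in the trough at (304,269) and (300,311). The third is still at (212,305), with the fingers behind it and the grey at (156,342) clear. I'll sweep the third.

```bash
echo '[[[0,0,32],0,0],[[0,0,0],0,0],[[0,0,0],0,0]]' | python3 drive.py>/dev/null; python3 h.py; echo '[[[-6,0,0],0,0],[[-6,0,0],0,0],[[-6,0,0],0,0],[[-6,0,0],0,0],[[-6,0,0],0,0],[[-6,0,0],0,0],[[-6,0,0],0,0],[[-6,0,0],0,0],[[-6,0,0],0,0],[[-4,0,0],0,0]]' | python3 drive.py>/dev/null; echo '[[[0,0,0],0,0],[[0,0,0],0,0],[[0,0,-45],0,0],[[0,0,-45],0,0],[[0,0,-30],0,0],[[0,0,0],0,0],[[0,0,0],0,0]]' | python3 drive.py>/dev/null; python3 h.py;python3 s.py p4
```

```text
t 7.4 tray [32.3 38.3] tipz 39.9 yaw 0.4983 w 0.005 F [ 0.5  0.4 -0.5] q6 1.6
t 9.1 tray [-25.3  38.7] tipz 159.6 yaw 0.4988 w 0.001 F [-0.1  0.5 -0.6] q6 1.61
[(72, [320.5, 229.6], [-46.0, -0.0]), (181, [318.3, 249.0], [-46.0, 57.0]), (1744, [326.4, 349.2], [-75.0, 277.0]), (262, [280.4, 378.3], [-20.0, 329.0]), (165, [332.8, 386.9], [-86.0, 338.0]), (174, [283.7, 393.2], [-27.0, 352.0])]
```

View pics/p4.png

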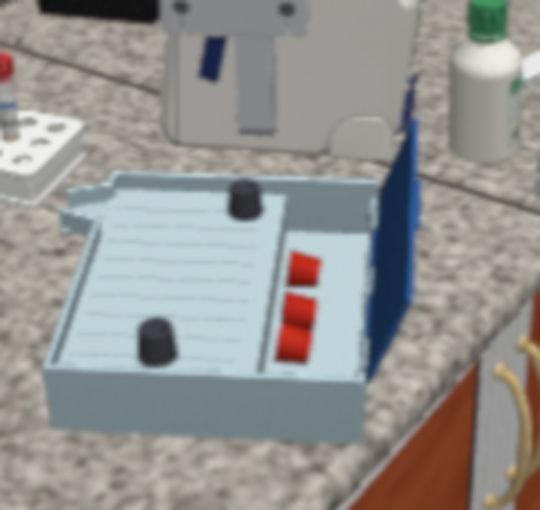

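All three reds are in the trough at (304,269), (300,311) and (294,344), both greys are standing, and the cover is still open. Next I'll go round outside the cover.

```bash
echo '[[[-40,0,0],0,0],[[-40,0,0],0,0],[[-35,0,0],0,0],[[0,0,0],0,0],[[0,0,42],0,0],[[0,0,42],0,0],[[0,0,0],0,0],[[0,0,0],0,0]]' | python3 drive.py>/dev/null; python3 h.py;  echo '[[[8,0,0],0,0],[[8,0,0],0,0],[[8,0,0],0,0],[[8,0,0],0,0],[[8,0,0],0,0],[[0,0,0],0,0]]' | python3 drive.py|grep ft; python3 h.py; python3 s.py p5
```

```text
t 9.95 tray [-140.    38.8] tipz 75.7 yaw 0.4988 w 0.005 F [ 0.  -0.2  0.1] q6 1.62
ft_force: [0.1, -0.5, 0.3]
t 10.55 tray [-99.4  38.7] tipz 75.7 yaw 0.4987 w 0.005 F [ 0.1 -0.5  0.3] q6 1.61
[(73, [320.5, 229.7], [-46.0, 0.0]), (182, [318.3, 249.1], [-46.0, 58.0]), (2851, [316.4, 361.3], [-63.0, 299.0])]
```

View pics/p5.png

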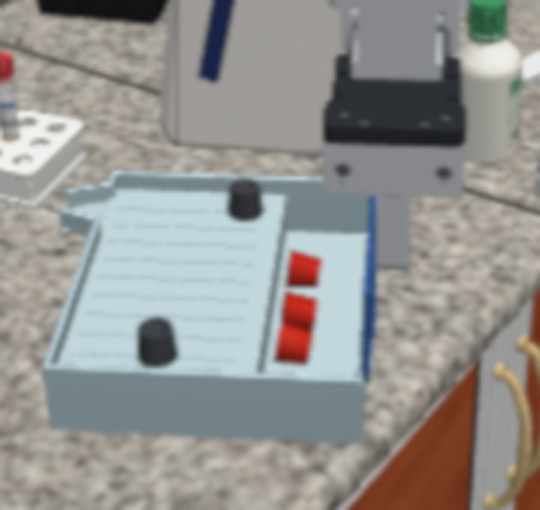

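The fingers at (392,230) have pushed the cover nearly upright, with its edge near x≈370. I'll keep pushing, and then rise over it and press down.

```bash
echo '[[[7,0,0],0,0],[[7,0,0],0,0],[[7,0,0],0,0],[[7,0,0],0,0],[[7,0,0],0,0],[[4,0,0],0,0],[[0,0,0],0,0]]' | python3 drive.py|grep ft; python3 h.py; python3 s.py p6
```

```text
ft_force: [-0.2, 0.6, 0.0]
t 11.3 tray [-60.9  38.7] tipz 75.6 yaw 0.4987 w 0.005 F [-0.2  0.6  0. ] q6 1.61
[(78, [317.1, 254.9], [-46.0, 74.0]), (3216, [316.0, 363.3], [-63.0, 302.0])]
```

View pics/p6.png

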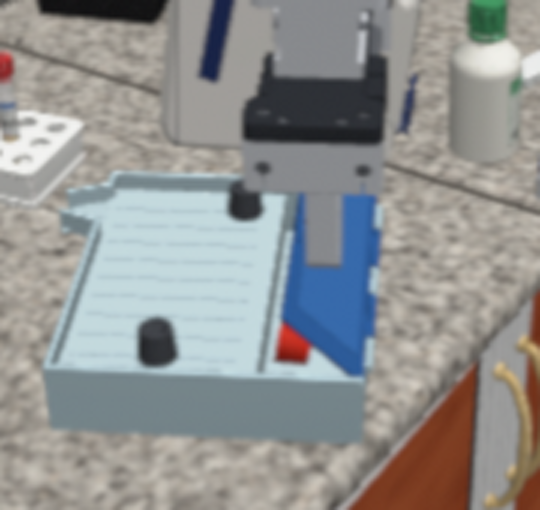

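The cover is leaning in at about 45°, with the fingertip on its upper face at (322,262). I'll push down now.

```bash
echo '[[[3,0,7],0,0],[[3,0,7],0,0],[[3,0,7],0,0],[[3,0,7],0,0],[[3,0,6],0,0],[[0,0,1],0,0],[[0,0,0],0,0],[[0,0,0],0,0]]' | python3 drive.py|grep ft; python3 h.py; echo '[[[0,0,1],0,0],[[0,0,1],0,0],[[0,0,0],0,0],[[0,0,0],0,0]]' | python3 drive.py|grep ft; python3 h.py
```

```text
ft_force: [0.1, 0.5, 0.1]
t 12.15 tray [-46.3  38.7] tipz 40.8 yaw 0.4988 w 0.006 F [0.1 0.5 0.1] q6 1.61
ft_force: [-0.7, -0.5, 3.5]
t 12.55 tray [-46.2  38.7] tipz 39.0 yaw 0.4988 w 0.005 F [-0.7 -0.5  3.5] q6 1.61
```

```bash
echo '[[[0,0,1],0,0],[[0,0,0.5],0,0],[[0,0,0],0,0],[[0,0,0],0,0]]' | python3 drive.py|grep ft; python3 h.py
```

```text
ft_force: [-6.9, -4.0, 20.0]
t 12.95 tray [-46.1  38.7] tipz 38.6 yaw 0.4988 w 0.007 F [-6.9 -4.  20. ] q6 1.61
```

Force rises sharply at tip z 38.6 mm, which matches a hard stop at the shut height of 38.5 mm. I'll retreat upwards and check.

```bash
echo '[[[0,0,-10],0,0],[[0,0,-40],0,0],[[0,0,-40],0,0],[[0,0,-40],0,0],[[0,0,-20],0,0],[[0,0,0],0,0],[[0,0,0],0,0],[[0,0,0],0,0]]' | python3 drive.py|grep ft; python3 h.py; python3 s.py p7
```

```text
ft_force: [-0.0, -0.5, -0.4]
t 13.75 tray [-46.7  38.7] tipz 185.6 yaw 0.4988 w 0.001 F [-0.  -0.5 -0.4] q6 1.61
[(1490, [329.4, 344.5], [-78.0, 269.0]), (115, [290.0, 365.1], [-29.0, 307.0]), (138, [332.6, 387.1], [-86.0, 339.0]), (115, [298.4, 391.5], [-45.0, 348.0]), (94, [269.5, 392.9], [-10.0, 352.0]), (142, [283.7, 394.0], [-27.0, 353.0])]
```

View pics/p7.png

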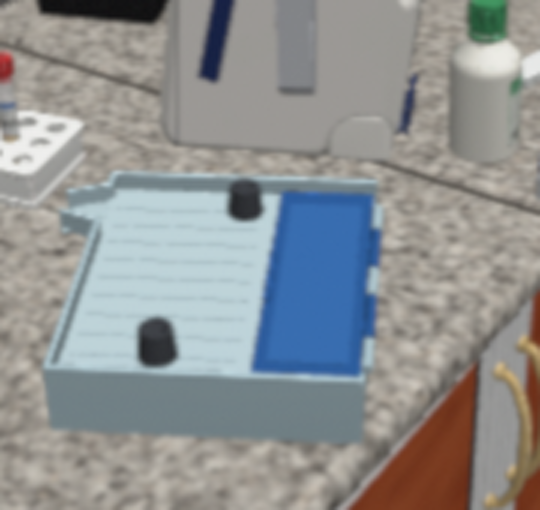

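The cover lies flat and flush over the trough at (315,285), both greys are at their original places at (245,200) and (156,342), and the bottle is untouched.

```bash
python3 -c "from bench import robot, imaging, hand_in;print(hand_in())"
```

```text
the job is handed in; nothing more can be done
None
```

I swept all three red stoppers into the trough and shut the cover flush, with the grey stoppers and bottle unmoved (the vial was out of the last view), and handed the job in at about 14 s; no verdict came back.

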